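# Push the row of rail modules home against the end stop

### The job

Push the row of four touching modules along the mounting rail, as one train, until the leading one is fully home against the tall end stop and no gaps are left. Keep the row together and on the rail all the way: only push it, do not lift or tip any module. Leave the screwdriver, the jar and the small relay where they are.

Things in the scene. Friction and masses are not known exactly. Their poses are not given: they have to be found in the camera images.
- rail: Fixed white plate (150 x 470 x 6 mm) with a steel rail 35 mm wide, 440 mm long along its long middle line. Origin: underside of the plate at its centre, on the bench. Its y axis runs along the rail, x across it, z up. Top of the rail is 17 mm above the bench. The four modules start on it in one touching row (origins 36 mm apart) near mid-rail
- end_stop: End stop: the tall grey clamp fixed on the rail, 200 mm from the rail's middle, at its left or its right end. 60 mm across the rail, 14 mm thick along the rail, 40 mm high above the rail top. Origin: centre of its underside, on the rail top, so its flat faces lie 7 mm from the origin along the rail. Rigid. Axes as the rail's
- end_clip: Low end clip fixed at the opposite end of the rail, only 4 mm high above the rail top, 50 mm across, 14 mm along the rail. It is not the stop. Origin: centre of its underside, on the rail top
- module_1: Grey relay module, the one nearest the rail's -y end. Straddles the rail, is hooked under its lips, slides along it: 96 mm across the rail (too wide to grip), 36 mm along it, 36 mm high above the rail top plus a 4 mm raised middle. Origin: centre of the face resting on the rail top; y along the rail, z up. About 120 g, varies; sliding the row takes a few newtons
- module_2: Grey relay module, second from the rail's -y end. Straddles the rail, is hooked under its lips, slides along it: 96 mm across the rail (too wide to grip), 36 mm along it, 36 mm high above the rail top plus a 4 mm raised middle. Origin: centre of the face resting on the rail top; y along the rail, z up. Same as module_1
- module_3: Grey relay module, third from the rail's -y end. Straddles the rail, is hooked under its lips, slides along it: 96 mm across the rail (too wide to grip), 36 mm along it, 36 mm high above the rail top plus a 4 mm raised middle. Origin: centre of the face resting on the rail top; y along the rail, z up. Same as module_1
- module_4: Grey relay module, the one nearest the rail's +y end. Straddles the rail, is hooked under its lips, slides along it: 96 mm across the rail (too wide to grip), 36 mm along it, 36 mm high above the rail top plus a 4 mm raised middle. Origin: centre of the face resting on the rail top; y along the rail, z up. Same as module_1
- screwdriver: Bystander: screwdriver 170 mm long lying on the bench at the far side of the plate, under 35 mm high; origin under it. Leave alone
- jar: Bystander: small jar 48 mm wide, 50 mm high, standing at the far side of the plate; origin centre of its underside. Leave alone
- relay: Bystander: small black plug-in relay block 50 x 24 x 30 mm on the bench at the robot's side of the plate; origin centre of its underside. Leave alone
Things that resemble listed ones, but are neither listed nor needed, are in the scene too. What is shaped like the module_1 but pink is not meant.

How it is judged:
At the end, for the whole second after the job is handed in: The leading module is within 2.5 mm of touching the tall end stop, neighbouring modules are within 2 mm of touching, all four sit flat on the rail (within 3 mm in height, 0.08 rad of level) and are at rest (horizontal distance between any of module_1, module_4 and end_stop below 0.0275 m and horizontal distance between module_1 and module_2 below 0.038 m and horizontal distance between module_2 and module_3 below 0.038 m and horizontal distance between module_3 and module_4 below 0.038 m and z of module_1 in the frame of rail between 0.014 and 0.02 m and angle between each of module_1, module_2, module_3, module_4's own z axis and vertical below 0.08 rad and linear speed of each of module_1, module_2, module_3, module_4 below 0.01 m/s and z of module_2 in the frame of rail between 0.014 and 0.02 m and z of module_3 in the frame of rail between 0.014 and 0.02 m and z of module_4 in the frame of rail between 0.014 and 0.02 m).
It fails at once if a module is lifted off the rail or tipped (z of any of module_1, module_2, module_3, module_4 in the frame of rail above 0.023 m or angle between any of module_1, module_2, module_3, module_4's own z axis and vertical above 0.25 rad).
It fails at once if the row comes apart: a gap of more than 6 mm opens between neighbouring modules (horizontal distance between module_1 and module_2 above 0.042 m or horizontal distance between module_2 and module_3 above 0.042 m or horizontal distance between module_3 and module_4 above 0.042 m).
It fails at once if a bystander (screwdriver, jar, relay) is moved more than 20 mm (distance of any of screwdriver, jar, relay from where it was at the start of the episode above 0.02 m).
It also fails if it takes over 35 s, if anything falls off the work surface, if the arm or the gripper's body presses on something with over 40 N, if the wrist force passes 120 N, or if a joint passes its speed limit or range.

### The arm

A 7-joint arm with a two-finger parallel gripper is mounted at the origin on the work surface. World frame = base frame: x ahead of the robot, y to its left, z up, the work surface at z = 0. Lengths are in m, angles in rad, forces in N, time in s.
With the tool pointing down it reaches from about 0.4 to 0.9 m from the base axis. Payload 5.5 kg.
Tool frame: the origin (TCP) lies midway between the tips of the shut fingers; the grasp point (between the pads) lies 19 mm behind it (env.grasp_offset is the distance from the TCP to the grasp point, in m); y points along the fingers, x is the direction in which the jaws open and shut, and the axes are right-handed (so a half turn about y gives the same grasp; the last joint's range is limited). The gripper opens to 92 mm and grips with 3 to 60 N. Pads are 19 mm wide; open, the fingers measure 130 mm over their backs; the gripper's body (75 mm by 190 mm) begins 47 mm behind the grasp point.
Start: joints at [-0.943, 0.501, -0.427, 1.55, 0.221, 1.138, -0.21], TCP at [0.232, 0.607, 0.227] pointing down, gripper open.
Joint ranges: [-2.88, 2.88], [-0.31, 2.03], [-1.54, 1.56], [0.2, 2.42], [-1.41, 4.55], [0.19, 2.02], [-2.57, 2.57]. Speed limits (rad/s): [2.57, 2.57, 3.14, 3.14, 3.14, 3.14, 3.14].

### API

Orientations are given as a unit quaternion [x, y, z, w].
In Python, from bench import env gives the robot as it stands.
- The arm moves only by the shell command python3 -m jog 'ROWS' [FORCE]. ROWS is JSON, a list of rows, each a list of 3 entries, a list of its own where there are three numbers: the turn, a rotation vector about the world's x, y, z normalised to -1 to 1, where 1 is 90 degrees, then the shift along the world's x, y, z normalised to -1 to 1, where 1 is 5 cm, then the opening, from -1 (shut) to 1 (fully open). In form: [[[ax, ay, az], [dx, dy, dz], jaw], ...]. A call has 1 to 8 rows; each row shifts and turns the commanded pose from where the row before left it; what a row does not reach is not made up. A row lasts 1/8 s, in which the tool goes at most 62.5 mm and 10.7 degrees, less where a joint would pass 70% of its speed; a pose out of reach is approached as far as the arm can. A call with a number of a shift or a turn outside -1 to 1 is refused whole. A call with a gripper value outside its range is refused whole. The fingers move at their own pace and stop on an object; FORCE is the grip in N (left out, the last holds). Time passes only in rows, so rows that do not move let the fingers close. It gives the time, the measured TCP pose, the force and the opening at its end, in the units of the state.
- env.get_state(): the state, without advancing time (a new reading comes with each control period).
- env.read_camera(name): name is "side" or "top"; returns the picture (384x512x3 uint8, red, green, blue); there is no depth.
- env.camera_model(name): a dict with "camera_matrix" (3x3 intrinsics, pixels), "T" (4x4, takes a point from camera to world coordinates). Camera axes: x right, y down, z forward; pixel columns grow to the right and rows downward; lengths in m; the calibration is good to about 2 mm. A picture is of the moment at which its call begins. camera_model takes no time and is no camera call.
- env.close_job(): hands the job in, once; it reports no verdict.
The state is a dict: "t": time; "qpos": joint angles; "qvel": joint speeds; "joint_torque": joint torques, N m; "eef_pos": TCP position; "tcp_rot": TCP orientation; "ft_force": force on the tool from outside, world axes, zero at the start; "moment": the same for the moment, N m; "finger_gap": finger opening in m.
Only numpy, scipy, OpenCV 4.12 (cv2) and the standard library are available. Lean on these libraries where they do the work, as an engineer would, in place of code of your own. Each camera call takes 0.05 s, during which the arm holds its last target.

## Working session

There is one attempt and no reset: what is moved stays moved. The work goes in short steps, Python scripts to look and compute and a shell command to move; the robot and the scene stay as the last step left them, time stands still between calls to the robot, and variables do not carry over. Pictures are saved under pics/ and viewed, and the job is handed in when it is done.

```bash
ls; mkdir -p pics; python3 - <<'E'
from bench import env
import cv2
for n in("top","side"):
    im=env.read_camera(n); cv2.imwrite(f"pics/{n}0.png",cv2.cvtColor(cv2.resize(im,(800,600),interpolation=cv2.INTER_CUBIC),cv2.COLOR_RGB2BGR))
    cv2.imwrite(f"pics/{n}0_raw.png",cv2.cvtColor(im,cv2.COLOR_RGB2BGR))
    m=env.camera_model(n); print(n,m["camera_matrix"],m["T"])
s=env.get_state(); print(s)
E
```

```text
pics
top [[480.85612803   0.         260.61518159]
 [  0.         480.85612803 183.69520617]
 [  0.           0.           1.        ]] [[ 1.11645562e-02 -9.95944208e-01  8.92775874e-02  4.73062248e-01]
 [-9.99937619e-01 -1.10901803e-02  1.32910018e-03  2.72300335e-02]
 [-3.33605082e-04 -8.92868570e-02 -9.96005897e-01  1.07660261e+00]
 [ 0.00000000e+00  0.00000000e+00  0.00000000e+00  1.00000000e+00]]
side [[465.1492042    0.         257.3780594 ]
 [  0.         465.1492042  185.70754532]
 [  0.           0.           1.        ]] [[ 0.79611678 -0.39590775  0.45766268  0.12854473]
 [-0.60513942 -0.52345588  0.5998335  -0.54790075]
 [ 0.00208748 -0.75448724 -0.65631139  0.67677713]
 [ 0.          0.          0.          1.        ]]
{'t': 0.1, 'qpos': array([-0.94281777,  0.50175509, -0.42677334,  1.55133066,  0.22082872,
        1.13827235, -0.21032865]), 'qvel': array([ 0.00033088, -0.00060249, -0.00026665, -0.00354669, -0.0001519 ,
       -0.00156034,  0.0004917 ]), 'joint_torque': array([-1.07373716e-02, -5.67881405e+01, -5.83830804e+00, -2.79913956e+01,
       -6.90119527e-02,  2.41635321e-02,  2.02373900e-05]), 'eef_pos': array([0.23172705, 0.60663498, 0.22578457]), 'tcp_rot': array([ 0.58273156,  0.40051241, -0.40152002, -0.58206135]), 'ft_force': array([-0.88299151, -1.09811945, -0.04140928]), 'moment': array([ 0.005943  , -0.02553442,  0.00297042]), 'finger_gap': 0.09195367657340658}
```

View pics/top0.png

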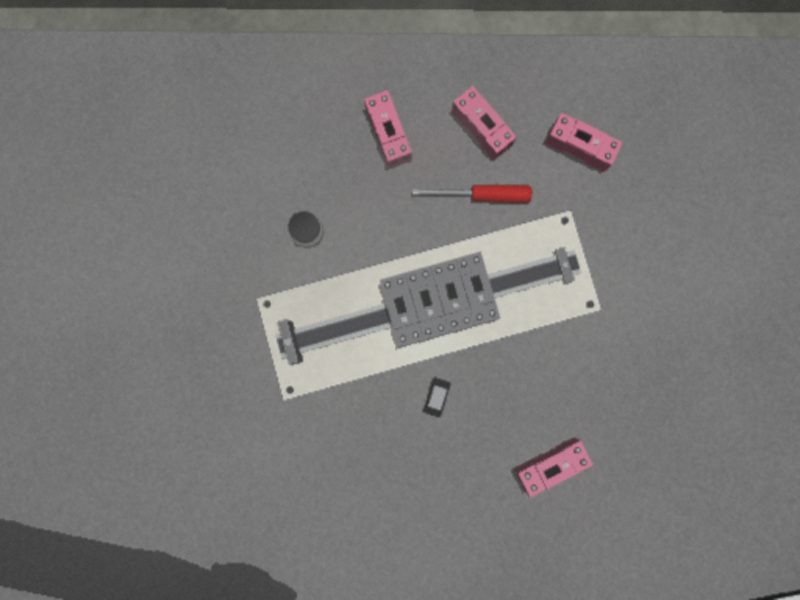

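View pics/side0.png

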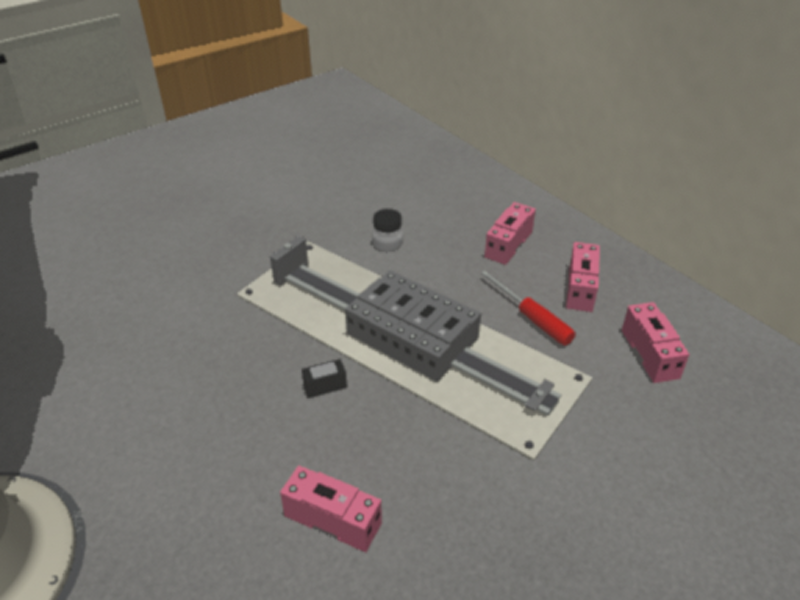

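The top picture shows four grey touching modules at about (440,300). The tall stop is on the left, at (290,342) in the top view and (290,260) in the side view. The low clip is on the right, at (568,265) and (540,397). The things that could be mistaken for modules are the four pink ones at (388,127), (485,122), (586,140) and (555,467), and I won't use those. I'll push from the right face of the row, toward the left (+y). Next is a close crop to check that.

```bash
cat > h.py <<'E'
import numpy as np, cv2
from bench import env
def pix2w(n,uv,z):
    m=env.camera_model(n);K=np.array(m["camera_matrix"]);T=np.array(m["T"])
    uv=np.atleast_2d(uv).astype(float)
    d=np.c_[uv,np.ones(len(uv))]@np.linalg.inv(K).T@T[:3,:3].T
    o=T[:3,3]; s=(z-o[2])/d[:,2]
    return o+d*s[:,None]
def w2pix(n,p):
    m=env.camera_model(n);K=np.array(m["camera_matrix"]);T=np.array(m["T"])
    c=(np.atleast_2d(p)-T[:3,3])@T[:3,:3]; q=c@K.T; return q[:,:2]/q[:,2:]
def crop(src,out,x0,y0,w,h,f):
    im=cv2.imread(src) if isinstance(src,str) else src
    cv2.imwrite(out,cv2.resize(im[y0:y0+h,x0:x0+w],None,fx=f,fy=f,interpolation=cv2.INTER_CUBIC))
E
python3 - <<'E'
from h import *
crop("pics/top0_raw.png","pics/c1.png",160,130,228,130,3.5)
k=1/1.5625
c=pix2w("top",np.array([[258,298],[570,211],[600,310],[284,400]])*k,.006); print(c)
print(c.mean(0), np.linalg.norm(c[0]-c[1]),np.linalg.norm(c[0]-c[3]))
d=(c[0]+c[3]-c[1]-c[2])[:2]; d/=np.linalg.norm(d); print("dir",d,np.degrees(np.arctan2(d[1],d[0])))
s=env.get_state()
from scipy.spatial.transform import Rotation as R
print(R.from_quat(s['tcp_rot']).as_matrix())
E
```

```text
[[ 0.55090692  0.24167259  0.006     ]
 [ 0.68182671 -0.20510375  0.006     ]
 [ 0.53918126 -0.24672597  0.006     ]
 [ 0.40697249  0.20079636  0.006     ]]
[ 0.54472185 -0.00234019  0.006     ] 0.46556319984616074 0.14962615828408637
dir [-0.28226459  0.95933659] 106.39540916594729
[[ 3.56742974e-01 -6.36124952e-04 -9.34202358e-01]
 [ 9.34201007e-01 -1.58878979e-03  3.56743541e-01]
 [-1.71118463e-03 -9.99998536e-01  2.74789771e-05]]
```

View pics/c1.png

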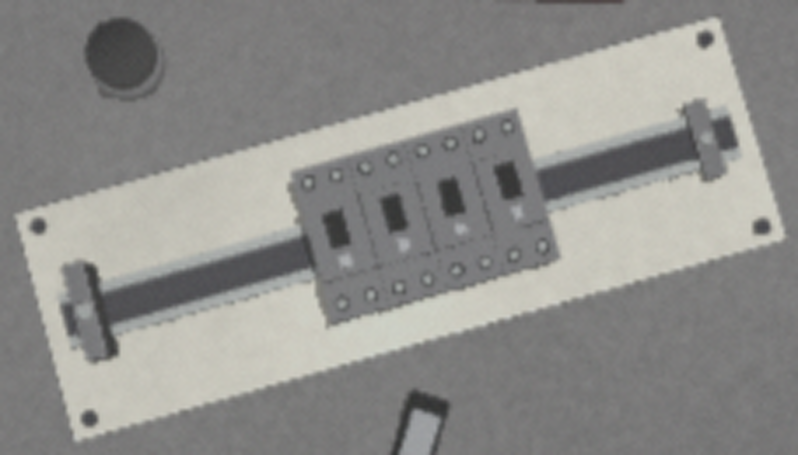

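The crop confirms the choice: four grey modules with a right end face running from (518,110) to (560,258), the tall stop at (90,312) and the low clip at (705,140). Now I'll compute the geometry.

```bash
python3 - <<'E'
from h import *
o=np.array([160,130]);f=lambda l:np.array(l)/3.5+o
pr=pix2w("top",f([[518,110],[560,258]]),.053);pl=pix2w("top",f([[292,172],[328,325]]),.053)
holes=pix2w("top",f([[38,226],[705,38],[762,227],[89,418]]),.006)
print(holes, holes.mean(0))
d=(holes[0]+holes[3]-holes[1]-holes[2])[:2];d/=np.linalg.norm(d);c=holes.mean(0)[:2]
n=np.array([d[1],-d[0]])
print("ang",np.degrees(np.arctan2(d[1],d[0])),"centre",c)
for nm,p in (("R",pr),("L",pl)): print(nm,p[:,:2],"along",(p[:,:2]-c)@d,"across",(p[:,:2]-c)@n)
st=pix2w("top",f([[66,264],[80,262],[92,360],[105,358]]),.057);print("stop top along",(st[:,:2]-c)@d)
cl=pix2w("top",f([[705,140]]),.021);print("clip",(cl[:,:2]-c)@d)
j=pix2w("top",f([[125,55]]),.05);r=pix2w("top",f([[425,410]]),.03);print("jar",j,"relay",r, (r[:,:2]-c)@d,(r[:,:2]-c)@n,(j[:,:2]-c)@d,(j[:,:2]-c)@n)
E
```

```text
[[ 0.54243606  0.22862404  0.006     ]
 [ 0.66846007 -0.19739961  0.006     ]
 [ 0.54693908 -0.23280032  0.006     ]
 [ 0.42143681  0.19306566  0.006     ]] [ 0.544818   -0.00212756  0.006     ]
ang 106.44959819540115 centre [ 0.544818   -0.00212756]
R [[ 0.61392046 -0.07255384]
 [ 0.52342828 -0.09831679]] along [-0.08711154 -0.08619516] across [ 0.04633131 -0.0477523 ]
L [[0.57418044 0.06546648]
 [0.48123004 0.04230572]] along [0.05651274 0.06062091] across [ 0.04730133 -0.04840301]
stop top along [0.20330807 0.19483353 0.20314759 0.19529607]
clip [-0.19956833]
jar [[0.64584269 0.1696245  0.05      ]] relay [[ 0.42980736 -0.01785704  0.03      ]] [0.0174821] [-0.11475731] [0.13611477] [0.14552501]
```

The row spans -87 to +58 mm along the rail (azimuth 106.4°), so it has to travel about 135 mm. I'll approach behind its right face with the jaws turned across the rail and the fingers about 40 mm apart.

```bash
python3 -m jog '[[[0,0,-0.04],[0.43,-0.9,0],-0.13],[[0,0,-0.04],[0.43,-0.9,0],-0.13],[[0,0,-0.04],[0.43,-0.9,0],-0.13],[[0,0,-0.04],[0.43,-0.9,0],-0.13],[[0,0,-0.04],[0.43,-0.9,0],-0.13],[[0,0,-0.04],[0.43,-0.9,0],-0.13],[[0,0,-0.04],[0.43,-0.9,0],-0.13],[[0,0,-0.04],[0.43,-0.9,0],-0.13]]'
```

```text
t: 1.1
eef_pos: [0.4042, 0.2455, 0.2266]
tcp_rot: [0.664, 0.243, -0.243, -0.664]
ft_force: [0.4, 0.3, 0.0]
finger_gap: 0.0398
```

```bash
python3 -m jog '[[[0,0,-0.033],[0.44,-0.91,0],-0.13],[[0,0,-0.033],[0.44,-0.91,0],-0.13],[[0,0,-0.033],[0.44,-0.91,0],-0.13],[[0,0,-0.033],[0.44,-0.91,0],-0.13],[[0,0,-0.033],[0.44,-0.91,0],-0.13],[[0,0,-0.033],[0.44,-0.91,0],-0.13],[[0,0,-0.033],[0.44,-0.91,0],-0.13],[[0,0,-0.033],[0.44,-0.91,0],-0.13]]'
cat > st.py <<'E'
from h import *
from scipy.spatial.transform import Rotation as R
s=env.get_state();M=R.from_quat(s['tcp_rot']).as_matrix()
a=np.radians(106.45);d=np.array([np.cos(a),np.sin(a)]);n=np.array([d[1],-d[0]]);c=np.array([.5448,-.0021])
p=np.array(s['eef_pos']);print("t",s['t'],"pos",p.round(4),"along",((p[:2]-c)@d).round(4),"across",((p[:2]-c)@n).round(4),"az",np.degrees(np.arctan2(M[1,0],M[0,0])).round(2),"down",M[:,1].round(3))
f=np.array(s['ft_force']);print("F",f.round(1),"along",(f[:2]@d).round(1),"gap",s['finger_gap'])
E
python3 st.py
```

```text
t: 2.1
eef_pos: [0.5801, -0.1181, 0.2264]
tcp_rot: [-0.7, -0.101, 0.101, 0.7]
ft_force: [1.2, 0.5, -0.1]
finger_gap: 0.0401
t 2.1 pos [ 0.5801 -0.1181  0.2264] along -0.1212 across 0.0011 az 16.46 down [-0.001  0.    -1.   ]
F [ 1.2  0.5 -0.1] along 0.2 gap 0.04011389747583489
```

```bash
python3 -m jog '[[[0,0,0],[0.04,-0.16,-1],-0.13],[[0,0,0],[0,0,-1],-0.13],[[0,0,0],[0,0,-1],-0.13],[[0,0,0],[0,0,-0.6],-0.13],[[0,0,0],[0,0,-0.4],-0.13],[[0,0,0],[0,0,-0.04],-0.13],[[0,0,0],[0,0,0],-0.13]]'; python3 st.py
python3 - <<'E'
from h import *
for n in("top","side"):
    im=cv2.cvtColor(env.read_camera(n),cv2.COLOR_RGB2BGR); cv2.imwrite(f"pics/{n}1_raw.png",im)
crop("pics/top1_raw.png","pics/t1c.png",160,130,228,130,3.5)
crop("pics/side1_raw.png","pics/s1c.png",140,130,250,170,3.2)
E
```

```text
t: 2.98
eef_pos: [0.5828, -0.125, 0.0257]
tcp_rot: [0.7, 0.102, -0.101, -0.7]
ft_force: [-0.2, 0.2, 0.5]
finger_gap: 0.04
t 2.975 pos [ 0.5828 -0.125   0.0257] along -0.1286 across 0.0016 az 16.54 down [ 0.002 -0.    -1.   ]
F [-0.2  0.2  0.5] along 0.2 gap 0.04000807361142313
```

View pics/s1c.png

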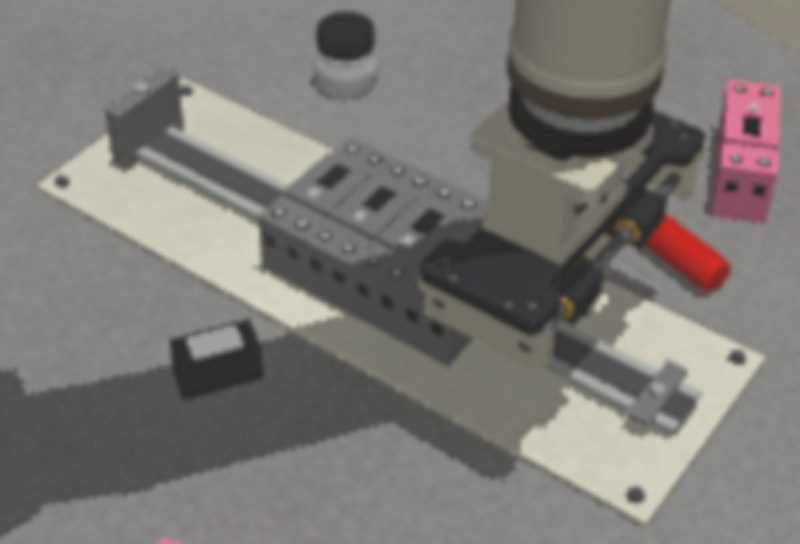

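View pics/t1c.png

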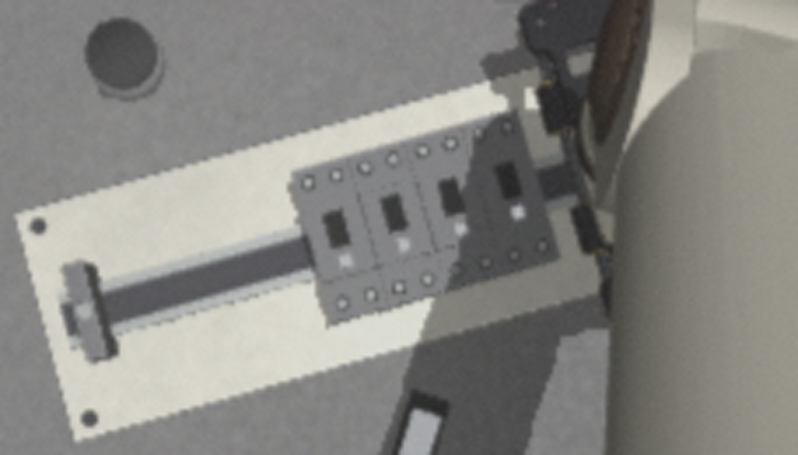

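The fingers are down behind the row's right face, centred on the rail. Nothing has been touched: the row, stop and bystanders are unchanged in both views. I'll push slowly along the rail.

```bash
python3 -m jog '[[[0,0,0],[-0.034,0.115,0],-0.13],[[0,0,0],[-0.034,0.115,0],-0.13],[[0,0,0],[-0.034,0.115,0],-0.13],[[0,0,0],[-0.034,0.115,0],-0.13],[[0,0,0],[-0.017,0.0575,0],-0.13],[[0,0,0],[-0.017,0.0575,0],-0.13],[[0,0,0],[-0.017,0.0575,0],-0.13],[[0,0,0],[-0.017,0.0575,0],-0.13]]'; python3 st.py
```

```text
t: 4.08
eef_pos: [0.5718, -0.0912, 0.0247]
tcp_rot: [0.7, 0.102, -0.101, -0.699]
ft_force: [1.0, -2.5, -1.8]
finger_gap: 0.0399
t 4.075 pos [ 0.5718 -0.0912  0.0247] along -0.0931 across 0.0007 az 16.49 down [ 0.    -0.001 -1.   ]
F [ 1.  -2.5 -1.8] along -2.7 gap 0.03987790460674095
```

```bash
python3 -m jog '[[[0,0,0],[-0.028,0.096,0],-0.13],[[0,0,0],[-0.028,0.096,0],-0.13],[[0,0,0],[-0.028,0.096,0],-0.13],[[0,0,0],[-0.028,0.096,0],-0.13],[[0,0,0],[-0.028,0.096,0],-0.13],[[0,0,0],[-0.028,0.096,0],-0.13],[[0,0,0],[-0.028,0.096,0],-0.13],[[0,0,0],[-0.028,0.096,0],-0.13]]'; python3 st.py
python3 - <<'E'
from h import *
for n in("top","side"):
    im=cv2.cvtColor(env.read_camera(n),cv2.COLOR_RGB2BGR); cv2.imwrite(f"pics/{n}2_raw.png",im)
a=cv2.imread("pics/top2_raw.png")[130:260,160:388];b=cv2.imread("pics/side2_raw.png")[140:270,150:378]
cv2.imwrite("pics/b2.png",cv2.resize(np.vstack([a,b]),None,fx=2.3,fy=2.3,interpolation=cv2.INTER_CUBIC))
E
```

```text
t: 5.08
eef_pos: [0.5603, -0.0515, 0.0247]
tcp_rot: [-0.7, -0.102, 0.102, 0.7]
ft_force: [1.0, -1.5, -1.3]
finger_gap: 0.04
t 5.075 pos [ 0.5603 -0.0515  0.0247] along -0.0518 across 0.0009 az 16.54 down [-0.  0. -1.]
F [ 1.  -1.5 -1.3] along -1.7 gap 0.040017832714166784
```

View pics/b2.png

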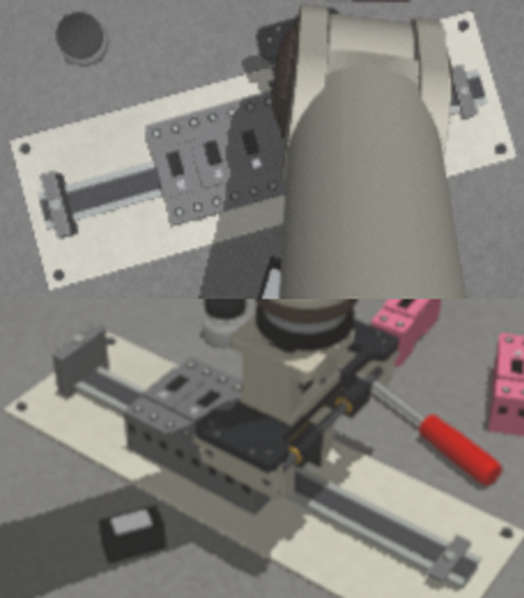

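The whole row has advanced about 40 mm together, still on the rail. The push force is about 2 N and the bystanders are untouched. I'll keep going.

```bash
python3 -m jog '[[[0,0,0],[-0.028,0.096,0],-0.13],[[0,0,0],[-0.028,0.096,0],-0.13],[[0,0,0],[-0.028,0.096,0],-0.13],[[0,0,0],[-0.028,0.096,0],-0.13],[[0,0,0],[-0.028,0.096,0],-0.13],[[0,0,0],[-0.028,0.096,0],-0.13],[[0,0,0],[-0.028,0.096,0],-0.13],[[0,0,0],[-0.028,0.096,0],-0.13]]'; python3 st.py
python3 -m jog '[[[0,0,0],[-0.028,0.096,0],-0.13],[[0,0,0],[-0.028,0.096,0],-0.13],[[0,0,0],[-0.028,0.096,0],-0.13],[[0,0,0],[-0.028,0.096,0],-0.13],[[0,0,0],[-0.028,0.096,0],-0.13],[[0,0,0],[-0.028,0.096,0],-0.13],[[0,0,0],[-0.028,0.096,0],-0.13]]'; python3 st.py
```

```text
t: 6.18
eef_pos: [0.5492, -0.0132, 0.0248]
tcp_rot: [0.7, 0.102, -0.102, -0.7]
ft_force: [0.6, -2.5, 0.2]
finger_gap: 0.0399
t 6.175 pos [ 0.5492 -0.0132  0.0248] along -0.0119 across 0.0011 az 16.54 down [ 0. -0. -1.]
F [ 0.6 -2.5  0.2] along -2.6 gap 0.039877807240322416
t: 7.05
eef_pos: [0.5394, 0.0204, 0.0248]
tcp_rot: [0.7, 0.102, -0.102, -0.7]
ft_force: [1.6, -4.0, 0.2]
finger_gap: 0.0398
t 7.05 pos [0.5394 0.0204 0.0248] along 0.0231 across 0.0012 az 16.54 down [ 0.  0. -1.]
F [ 1.6 -4.   0.2] along -4.2 gap 0.03983416026513623
```

```bash
python3 -m jog '[[[0,0,0],[-0.0115,0.0385,0],-0.13],[[0,0,0],[-0.0115,0.0385,0],-0.13],[[0,0,0],[-0.0115,0.0385,0],-0.13],[[0,0,0],[-0.0115,0.0385,0],-0.13],[[0,0,0],[-0.0115,0.0385,0],-0.13],[[0,0,0],[-0.0115,0.0385,0],-0.13]]'; python3 st.py
python3 -m jog '[[[0,0,0],[-0.006,0.02,0],-0.13],[[0,0,0],[-0.006,0.02,0],-0.13]]'; python3 st.py
python3 - <<'E'
from h import *
for n in("top","side"):
    im=cv2.cvtColor(env.read_camera(n),cv2.COLOR_RGB2BGR); cv2.imwrite(f"pics/{n}3_raw.png",im)
a=cv2.imread("pics/top3_raw.png")[170:260,160:290];b=cv2.imread("pics/side3_raw.png")[140:240,150:280]
cv2.imwrite("pics/b3.png",cv2.resize(np.vstack([a,b]),None,fx=3.1,fy=3.1,interpolation=cv2.INTER_CUBIC))
E
```

```text
t: 7.8
eef_pos: [0.536, 0.0317, 0.0248]
tcp_rot: [0.7, 0.102, -0.102, -0.7]
ft_force: [1.0, -3.9, 0.2]
finger_gap: 0.0395
t 7.8 pos [0.536  0.0317 0.0248] along 0.0349 across 0.0011 az 16.54 down [ 0. -0. -1.]
F [ 1.  -3.9  0.2] along -4.0 gap 0.03952370523778
t: 8.05
eef_pos: [0.5355, 0.0337, 0.0248]
tcp_rot: [0.7, 0.102, -0.102, -0.7]
ft_force: [1.5, -3.4, 1.3]
finger_gap: 0.0399
t 8.05 pos [0.5355 0.0337 0.0248] along 0.037 across 0.0012 az 16.54 down [ 0.  0. -1.]
F [ 1.5 -3.4  1.3] along -3.7 gap 0.03988579287791312
```

View pics/b3.png

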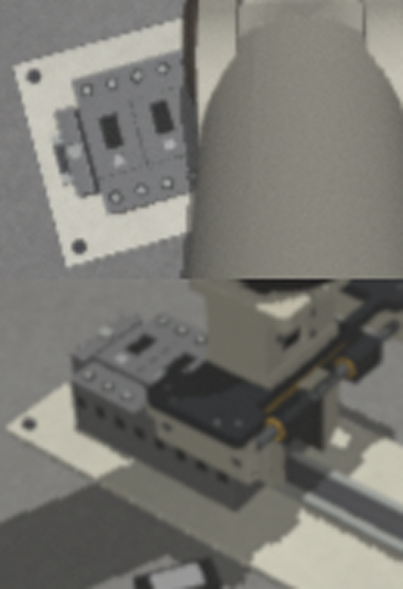

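The leading module's edge is now only a few mm short of the stop (dark line near (85,155)). Force is still at the sliding level, so I'll use 1 mm rows until it rises.

```bash
python3 -m jog '[[[0,0,0],[-0.006,0.02,0],-0.13],[[0,0,0],[-0.006,0.02,0],-0.13]]'; python3 st.py
python3 -m jog '[[[0,0,0],[-0.006,0.02,0],-0.13]]'; python3 st.py
```

```text
t: 8.4
eef_pos: [0.5348, 0.0356, 0.0247]
tcp_rot: [0.7, 0.102, -0.102, -0.7]
ft_force: [1.6, -3.5, 1.4]
finger_gap: 0.0396
t 8.4 pos [0.5348 0.0356 0.0247] along 0.039 across 0.0011 az 16.53 down [ 0. -0. -1.]
F [ 1.6 -3.5  1.4] along -3.8 gap 0.03964677390600085
t: 8.52
eef_pos: [0.5347, 0.0359, 0.0248]
tcp_rot: [0.7, 0.102, -0.101, -0.699]
ft_force: [1.7, -7.2, 1.1]
finger_gap: 0.0398
t 8.525 pos [0.5347 0.0359 0.0248] along 0.0393 across 0.0011 az 16.52 down [ 0.    -0.001 -1.   ]
F [ 1.7 -7.2  1.1] along -7.4 gap 0.03982114013319081
```

```bash
python3 -m jog '[[[0,0,0],[-0.006,0.02,0],-0.13]]'; python3 st.py
python3 -m jog '[[[0,0,0],[-0.003,0.01,0],-0.13],[[0,0,0],[0,0,0],-0.13]]'; python3 st.py
```

```text
t: 8.65
eef_pos: [0.5347, 0.0359, 0.0248]
tcp_rot: [0.7, 0.102, -0.101, -0.699]
ft_force: [2.3, -8.9, 0.9]
finger_gap: 0.0397
t 8.65 pos [0.5347 0.0359 0.0248] along 0.0393 across 0.001 az 16.48 down [ 0.001 -0.002 -1.   ]
F [ 2.3 -8.9  0.9] along -9.2 gap 0.03970025608613749
t: 8.9
eef_pos: [0.5346, 0.0359, 0.0248]
tcp_rot: [0.701, 0.101, -0.101, -0.699]
ft_force: [2.1, -8.8, 0.8]
finger_gap: 0.0402
t 8.9 pos [0.5346 0.0359 0.0248] along 0.0393 across 0.001 az 16.45 down [ 0.001 -0.002 -1.   ]
F [ 2.1 -8.8  0.8] along -9.0 gap 0.040164824216958765
```

It has stalled against the stop: the position holds at 39.3 mm (39.5 predicted) while force rises to 9 N. I'll press 1 mm further for certainty, then back off straight along the rail and lift.

```bash
python3 -m jog '[[[0,0,0],[-0.006,0.02,0],-0.13],[[0,0,0],[0,0,0],-0.13]]'; python3 st.py
python3 -m jog '[[[0,0,0],[0.017,-0.058,0],-0.13],[[0,0,0],[0.028,-0.096,0],-0.13],[[0,0,0],[0.057,-0.192,0],-0.13],[[0,0,0],[0.113,-0.384,0],-0.13],[[0,0,0],[0.113,-0.384,0],-0.13],[[0,0,0],[0,0,0.8],-0.13],[[0,0,0],[0,0,1],-0.13],[[0,0,0],[0,0,1],-0.13]]'; python3 st.py
python3 -m jog '[[[0,0,0],[0.3,-0.9,0.2],-0.13],[[0,0,0],[0.3,-0.9,0.2],-0.13],[[0,0,0],[0.3,-0.9,0],-0.13],[[0,0,0],[0.3,-0.9,0],-0.13],[[0,0,0],[0.2,-0.9,0],-0.13],[[0,0,0],[0,0,0],-0.13]]'; python3 st.py
python3 - <<'E'
from h import *
for n in("top","side"):
    im=cv2.cvtColor(env.read_camera(n),cv2.COLOR_RGB2BGR); cv2.imwrite(f"pics/{n}4_raw.png",im)
crop("pics/top4_raw.png","pics/t4c.png",160,130,160,130,4.6)
crop("pics/side4_raw.png","pics/s4c.png",140,130,160,120,4.9)
E
```

```text
t: 9.15
eef_pos: [0.5346, 0.0358, 0.0248]
tcp_rot: [0.701, 0.101, -0.101, -0.699]
ft_force: [3.2, -11.1, -0.6]
finger_gap: 0.04
t 9.15 pos [0.5346 0.0358 0.0248] along 0.0393 across 0.0009 az 16.42 down [ 0.001 -0.003 -1.   ]
F [  3.2 -11.1  -0.6] along -11.5 gap 0.039989272889049896
t: 10.15
eef_pos: [0.5501, -0.0184, 0.166]
tcp_rot: [0.7, 0.101, -0.101, -0.7]
ft_force: [0.4, 0.4, 0.1]
finger_gap: 0.0398
t 10.15 pos [ 0.5501 -0.0184  0.166 ] along -0.0171 across 0.0005 az 16.43 down [-0.001 -0.    -1.   ]
F [0.4 0.4 0.1] along 0.3 gap 0.03977462327229533
t: 10.9
eef_pos: [0.6186, -0.2496, 0.1845]
tcp_rot: [0.701, 0.098, -0.099, -0.699]
ft_force: [0.6, 0.7, 1.2]
finger_gap: 0.0402
t 10.9 pos [ 0.6186 -0.2496  0.1845] along -0.2582 across 0.0007 az 16.05 down [-0.001 -0.004 -1.   ]
F [0.6 0.7 1.2] along 0.5 gap 0.04021343610089046
```

View pics/t4c.png

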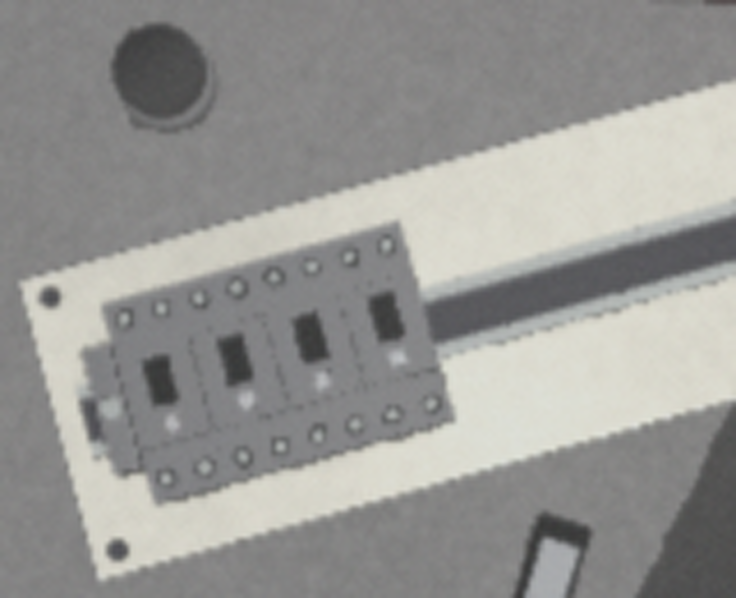

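View pics/s4c.png

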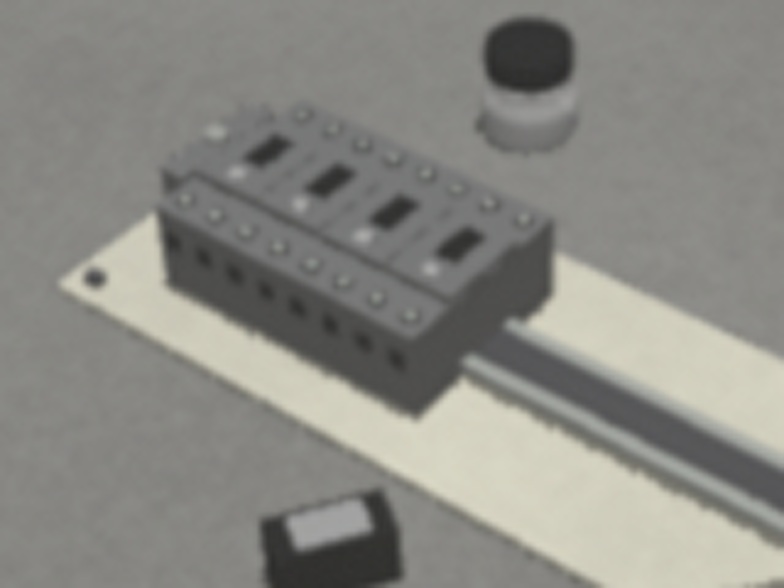

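The row sits flush against the stop, with black windows evenly spaced at (160,380), (236,360), (311,338) and (386,317) and no dark gap at the stop. I'll do one quick numeric check before handing in.

```bash
python3 - <<'E'
from h import *
a=np.radians(106.45);d=np.array([np.cos(a),np.sin(a)]);c=np.array([.5448,-.0021])
f=lambda l:np.array(l)/4.6+np.array([160,130])
for l,z in (([[400,222],[455,420]],.053),([[104,304],[158,504]],.053),([[160,380],[236,360],[311,338],[386,317]],.057)):
    print((((pix2w("top",f(l),z)[:,:2])-c)@d*1000).round(1))
A=cv2.imread("pics/top0_raw.png");B=cv2.imread("pics/top4_raw.png")
for n,(x,y,w,h) in dict(jar=(180,130,30,32),relay=(268,240,22,30),driver=(262,115,80,18)).items():
    p,q=[cv2.cvtColor(i[y:y+h,x:x+w],cv2.COLOR_BGR2GRAY).astype(np.float32) for i in(A,B)]
    print(n,"pixel shift",np.round(cv2.phaseCorrelate(p,q),2)[0] if False else cv2.phaseCorrelate(p,q))
print(np.abs(env.get_state()['qvel']).max())
E
```

```text
[48.7 49.1]
[191. 191.]
[174.7 138.7 102.7  66.8]
jar pixel shift ((-0.004660058104526854, 0.09940306335054672), 0.8946515783667565)
relay pixel shift ((-0.033156898518724276, -0.13414799228561947), 0.9765801913208432)
driver pixel shift ((0.11368693234027916, -0.05621039122492277), 0.9562054918871985)
0.034896122483940015
```

```bash
python3 -c "
from bench import env; print(env.close_job())"
```

```text
the job is handed in; nothing more can be done
None
```

I pushed the row of four grey modules about 135 mm along the rail, as one train, until the leading one was against the tall end stop. I then backed the gripper off, lifted clear and handed the job in at about 11 s; it gave no verdict.

- **Pushing:** I used two fingers about 40 mm apart, low on the trailing face. The force while sliding was about 2–4 N.
- **At the stop:** the tool stopped at 39.3 mm along the rail (39.5 mm predicted). It stayed there while the force rose to about 11 N.
- **Spacing:** module centres measured 36.0, 36.0 and 35.9 mm apart in the top picture, so no gaps show.
- **Position:** the trailing face is at 49 mm, exactly where a closed row touching the stop should end. The leading edge read 191 mm against the stop face at 193 mm. That 2 mm disagreement is within the pixel and calibration error, and the top picture shows no gap.
- **Bystanders:** the jar, relay and screwdriver moved less than 0.15 pixel, which is no visible movement. The modules look flat on the rail in both views.

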